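Open the masala dabba and zero the scale

ROBOT

A 6-joint arm with a two-finger parallel gripper is mounted at the origin on the work surface. World frame = base frame: x ahead of the robot, y to its left, z up, the work surface at z = 0. Lengths are in m, angles in rad, forces in N, time in s.
With the tool pointing down it reaches from about 0.425 to 0.95 m from the base axis. Payload 3.5 kg.
Tool frame: the origin (TCP) lies on the centre line of the jaws, within the pads' length; the fingertips stand 17 mm ahead of it and the grasp point (between the pads) lies 2 mm behind it; z points along the fingers, y is the line along which they close (so a half turn about z gives the same grasp; the last joint's range is limited). The gripper opens to 85 mm and grips with 20 to 120 N. Pads are 22 mm wide; open, the fingers measure 114 mm over their backs; the gripper's body (76 mm by 85 mm) begins 54 mm behind the grasp point. The pads swing forward as they close: fully open they stand 13 mm farther back than shut.
Start: joints at [-1.404, 0.286, 1.577, -0, 1.279, -0.15], TCP at [0.21, -0.641, 0.248] pointing down, gripper open.
Joint ranges: [-2.77, 2.77], [-0.9, 2.22], [0.21, 2.48], [-1.53, 4.67], [0.24, 2.81], [-2.84, 2.84]. Speed limits (rad/s): [2.79, 2.79, 3.14, 3.14, 3.14, 3.14].

INTERFACE

Orientations are given as a unit quaternion [x, y, z, w].
In Python, from plant import ctrl gives the robot as it stands. The module is installed in compiled form; this text tells all that it offers.
- The arm moves only by the tool drive_tool, never from a script. Its argument "moves" is a list of rows, each a list of 3 entries, a list of its own where there are three numbers: the turn, a rotation vector about the tool's x, y, z in rad, then the shift along the tool's x, y, z in m, then the finger opening in m, from 0 to 0.0854. A call has 1 to 5 rows; each row shifts and turns the commanded pose from where the row before left it, along the tool's axes as they then stand; what a row does not reach is not made up. A row lasts 1/8 s, in which the tool goes at most 62.5 mm and 10.7 degrees, less where a joint would pass 70% of its speed; a pose out of reach is approached as far as the arm can. A call with a gripper value outside its range is refused whole. The fingers move at their own pace and stop on an object; "grip_force" is the grip in N (left out, the last holds). Time passes only in rows, so rows that do not move let the fingers close. It gives the time, the measured TCP pose, the force, the opening and the grip force at its end, in the units of the state.
- ctrl.get_state(): the state, without advancing time (a new reading comes with each control period).
- ctrl.read_camera(name): name is "scene" or "top"; returns a dict with "image" (400x640x3 uint8, red, green, blue), "fx", "fy", "cx", "cy" (pixels), "R" (3x3) and "t" (3): a world point X has camera coordinates R X + t. Camera axes: x right, y down, z forward; pixel columns grow to the right and rows downward; lengths in m; the calibration is good to about 2 mm. A picture is of the moment at which its call begins. There is no depth.
- ctrl.sign_off(): hands the job in; it is judged then, once.
The state is a dict: "time": time; "qpos": joint angles; "dq": joint speeds; "joint_efforts": joint torques, N m; "eef_pos": TCP position; "tcp_rot": TCP orientation; "contact_force": force on the tool from outside, world axes, zero at the start; "wrist_torque": the same for the moment, N m; "opening": opening from 0.0 (shut) to 1.0 (fully open); "finger_force": force on a finger pad.
Only numpy, scipy, OpenCV 4.12 (cv2) and the standard library are available. Lean on these libraries where they do the work, as an engineer would, in place of code of your own. Each camera call takes 0.05 s, during which the arm holds its last target. There are 200 camera calls.

TASK

Get ready to weigh out spice. First push the knob of the masala dabba's swivel lid sideways with your fingertips, without gripping it, until the lid has swung about a quarter turn open and stays there; then press the round button of the kitchen scale lightly to zero it, let it spring back up and withdraw. Be gentle with both, and leave the other two buttons, the ramekin on the scale and everything else on the counter alone.

Things in the scene. Friction and masses are not known exactly. Their poses are not given: they have to be found in the camera images.
- dabba: Round wooden masala dabba (spice box), fixed to the counter, 156 mm across, open top rim 55 mm above the counter, small steel bowls inside. Origin: centre of its underside. Its +x axis points to the lid's pivot pin.
- dabba_lid (a joint): Swivel lid, dark wooden disc 158 mm across, 10 mm thick (top 67 mm above the counter), turning level about an upright pin near its edge. Angle in rad: 0 covers the box; grows counter-clockwise from above (knob swings to the box's -y side), stop at 1.75, a quarter turn is 1.57. Starts at 0.05 to 0.4, needs under 2 N at the knob, stays where left, passes over low things beside the box.
- lid_knob (a point): Upright knob of light wood on the lid, 24 mm across, 28 mm tall, from the lid's top (67 mm above the counter) to 95 mm. This point is on the knob's axis, 81 mm above the counter, 114 mm from the pivot axis. At lid angle 0 it lies on the box's -x side, 50 mm from the box's axis.
- lid_pivot (a point): The lid's turning axis (upright pin), at the height of the lid's top face, 64 mm from the box's axis towards its +x.
- scale: White flat kitchen scale, fixed, 190 (x) x 170 (y) x 22 mm tall. Origin: centre of its underside. Round steel platform 120 mm across, 30 mm above the counter, centred 30 mm to +x of the origin; the three buttons stand in a row along y, 50 mm apart, 70 mm to -x of the origin, in any order.
- round_button: Scale button: the zero (tare) button, a round key 22 mm across. Black key on a white 36 x 30 x 2 mm bezel on the scale's front deck. Origin: centre of the bezel's underside, 22 mm above the counter; the key's top at rest is 10 mm above this origin (32 mm above the counter). Axes parallel to the scale's.
- round_key (a joint): Travel of the round key in m: 0 up, 0.006 fully down; it is pressed straight down, its spring gives about 0.83 N per mm (5 N at the bottom stop) and lifts it again. It counts as pressed past 0.003.
- square_button: Scale button: a square key 20 x 20 mm; leave alone. Black key on a white 36 x 30 x 2 mm bezel on the scale's front deck. Origin: centre of the bezel's underside, 22 mm above the counter; the key's top at rest is 10 mm above this origin (32 mm above the counter). Axes parallel to the scale's.
- square_key (a joint): Travel of the square key in m: 0 up, 0.006 fully down; it is pressed straight down, its spring gives about 0.83 N per mm (5 N at the bottom stop) and lifts it again. It counts as pressed past 0.003.
- bar_button: Scale button: a narrow bar key 32 mm along x, 10 mm along y; leave alone. Black key on a white 36 x 30 x 2 mm bezel on the scale's front deck. Origin: centre of the bezel's underside, 22 mm above the counter; the key's top at rest is 10 mm above this origin (32 mm above the counter). Axes parallel to the scale's.
- bar_key (a joint): Travel of the bar key in m: 0 up, 0.006 fully down; it is pressed straight down, its spring gives about 0.83 N per mm (5 N at the bottom stop) and lifts it again. It counts as pressed past 0.003.
- ramekin: Pink round ceramic ramekin, 84 mm across, 45 mm tall, loose, standing on the scale's steel platform (rim 75 mm above the counter). Leave alone. Origin: centre of its underside.
- clip: White plastic bag clip, 75 x 16 mm, about 22 mm tall, lying loose. Leave alone. Origin: centre of its underside.
- strainer: Steel tea strainer: bowl 72 mm across and 31 mm tall with a 115 mm wire handle to its -x side, loose. Leave alone. Origin: under the bowl's centre.
- jar: Amber glass jar with a steel cap, 60 mm across, 90 mm tall, loose. Leave alone. Origin: centre of its underside.
- katori: Small steel bowl, 76 mm across, 35 mm tall, loose. Leave alone. Origin: centre of its underside.
- pepper_mill: Turned wooden pepper mill, 52 mm across, 120 mm tall, loose. Leave alone. Origin: centre of its underside.
- spoon: Steel spoon, 160 mm long, about 20 mm tall, lying loose along its x. Leave alone. Origin: centre of its underside.

How it is judged:
On the way, in this order (a step that is already met when the one before it is completed fails the run):
1. the lid has been swung open (value of joint dabba_lid above 1.2 rad), for 0.2 s.
2. the round button has been pressed (value of joint round_key above 0.003 m), for 0.05 s.
At the end, for the whole second after the job is handed in: The lid stands open by more than 1.2 rad (about 70 degrees or more, up to its stop), the round key has been pressed at least half its travel after that and is up again like the other two (within 1 mm), and every loose thing is within 10 mm of where it began (value of joint dabba_lid above 1.2 rad and value of joint each of round_key, square_key, bar_key below 0.001 m and distance of each of ramekin, clip, strainer, jar, katori, pepper_mill, spoon from where it was at the start of the episode below 0.01 m); the robot touches nothing.
It fails at once if the square or the bar button was touched (value of joint any of square_key, bar_key above 0.0015 m or contact force between the fingers and square_button above 1 N or contact force between the fingers and bar_button above 1 N).
It fails at once if the round button was pressed before the lid was open (value of joint round_key above 0.003 m and value of joint dabba_lid below 1.2 rad).
It fails at once if the button was pressed hard (over 18 N) or the dabba or its lid was pushed hard (over 25 N) (contact force between the fingers and round_button above 18 N or contact force between the fingers and dabba above 25 N).
It fails at once if the knob was taken between the fingers (distance between the grasp point and lid_knob below 0.014 m).
It fails at once if the ramekin was touched or lifted, or another bystander moved by 10 mm or lifted (contact force between the fingers and ramekin above 1 N or not (distance of each of ramekin, clip, strainer, jar, katori, pepper_mill, spoon from where it was at the start of the episode below 0.01 m)).
It also fails if it takes over 58 s, if anything falls off the work surface, if the arm or the gripper's body presses on something with over 40 N, if the wrist force passes 120 N, or if a joint passes its speed limit or range.

## Working session

There is one attempt and no reset: what is moved stays moved. The work goes in short steps, Python scripts to look and compute and a tool call to move; the robot and the scene stay as the last step left them, time stands still between calls to the robot, and variables do not carry over. Pictures are saved under pics/ and viewed, at most 10 in all, crops included, and the job is handed in when it is done.

Besides the shell and the picture viewer there is one more tool, called after "Emit:" by a JSON object that holds its "op" and its "data". drive_tool: Moves the arm, as the interface text tells. Its arguments: {"type":"object","properties":{"moves":{"type":"array","items":{"type":"array"}},"grip_force":{"type":"number"}},"required":["moves"]}

```bash
mkdir -p pics; python3 - <<'E'
from plant import ctrl
import cv2,numpy as np
for n in("top","scene"):
    c=ctrl.read_camera(n);cv2.imwrite(f"pics/{n}0.png",c["image"][:,:,::-1])
    print(n,c["fx"],c["fy"],c["cx"],c["cy"],c["R"],c["t"])
s=ctrl.get_state();print(s)
E
```

```text
top 500.0016798251248 500.0016798251248 316.911654105568 197.03701694449126 [[ 0.01959393 -0.99972619  0.01279165]
 [-0.98357712 -0.02157025 -0.17919478]
 [ 0.17942163 -0.00907044 -0.98373045]] [-0.00978734  0.6194862   1.35856969]
scene 518.5350918201195 518.5350918201195 313.16566437102375 200.64083054943367 [[-0.76859566  0.63973415  0.00096099]
 [ 0.55254253  0.66459663 -0.50299908]
 [-0.32242436 -0.38607192 -0.86428641]] [ 0.4871232  -0.29105511  1.89741057]
{'time': 0.1, 'qpos': array([-1.40400273e+00,  2.87059653e-01,  1.57802827e+00, -5.76943269e-06,
        1.27860917e+00, -1.50029262e-01]), 'dq': array([-0.00031483, -0.00074307, -0.00198349, -0.00079269,  0.00030443,
       -0.00103788]), 'joint_efforts': array([ 5.47758791e-04, -4.07300162e+01, -2.93699151e+01, -1.65409028e-04,
        3.44847038e-03, -1.94730951e-06]), 'eef_pos': array([ 0.21020993, -0.64084519,  0.24709834]), 'tcp_rot': array([ 9.87478448e-01,  1.57750460e-01, -1.15812775e-05, -1.05216230e-03]), 'contact_force': array([ 0.07495156,  0.48656502, -0.65758318]), 'wrist_torque': array([ 0.06149325, -0.00986294,  0.01241533]), 'finger_force': 0.0, 'opening': 1.0029832369128748}
```

View pics/top0.png

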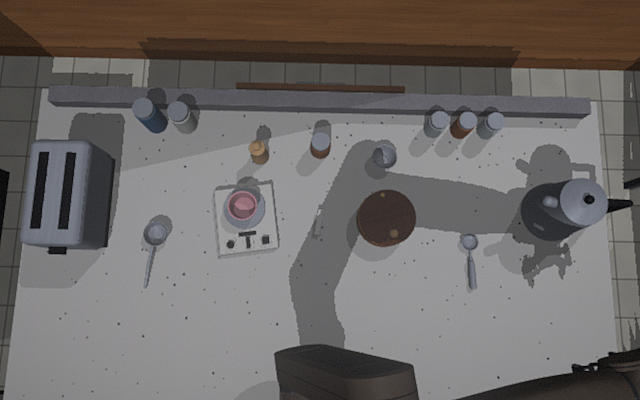

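View pics/scene0.png

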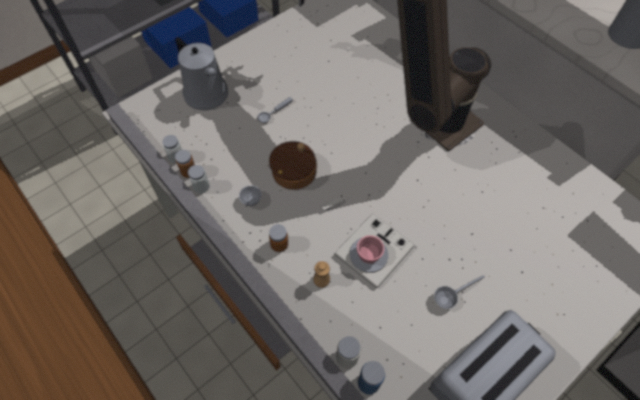

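The top view shows the dabba at about (386,218), with the scale at (246,218) and its buttons near row 242. I'll zoom in on both.

```bash
python3 - <<'E'
import cv2,numpy as np
a=cv2.imread("pics/top0.png")
l=cv2.resize(a[170:265,205:285],None,fx=5,fy=5,interpolation=cv2.INTER_CUBIC)
r=cv2.resize(a[170:265,345:425],None,fx=5,fy=5,interpolation=cv2.INTER_CUBIC)
o=np.hstack([l,r]);o=np.clip(o.astype(float)*1.6,0,255).astype('uint8')
cv2.imwrite("pics/crop0.png",o)
E
```

```text
(no output)
```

View pics/crop0.png

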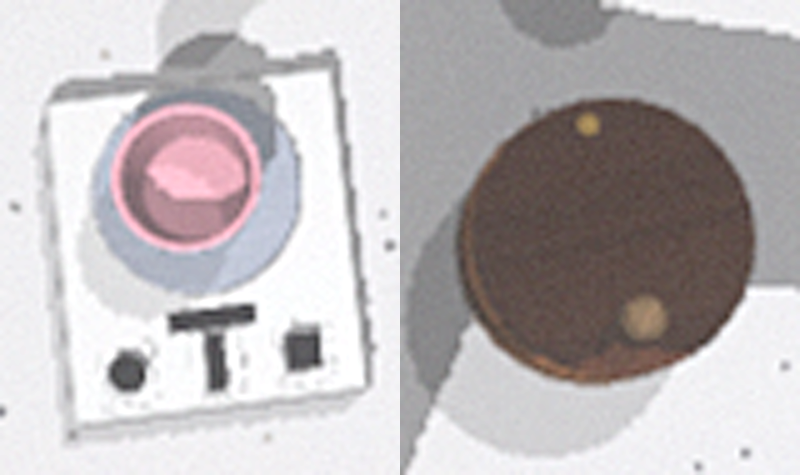

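The crop shows the round button at the left of the row, (128,371) in crop pixels. The knob top is at (645,317) and the pivot pin at (588,124). Converting these to world positions.

```bash
cat > h.py <<'E'
from plant import ctrl
import numpy as np
from scipy.spatial.transform import Rotation as Ro
def ray(c,u,v,z):
    d=c["R"].T@[(u-c["cx"])/c["fx"],(v-c["cy"])/c["fy"],1]; o=-c["R"].T@c["t"]
    return o+d*(z-o[2])/d[2]
E
python3 - <<'E'
from h import *
c=ctrl.read_camera("top")
f=lambda x,y,z,x0=205:ray(c,x0+x/5-.4,170+y/5-.4,z)
kn=f(645,317,.095,345-80);pv=f(588,124,.069,345-80)
print("knob",kn,"pivot",pv,"dist",np.hypot(*(kn-pv)[:2]))
d=f(607,240,.067,265);print("lidc",d,np.hypot(*(d-pv)[:2]))
b=[f(128,371,.032),f(217,361,.032),f(303,349,.032)];print(b,np.diff(b,axis=0))
print("ramekin",f(186,177,.075), "box left edge",f(460,240,.055,265),"bottom",f(590,383,.03,265))
s=ctrl.get_state();print(Ro.from_quat(s["tcp_rot"]).as_matrix())
for n,u,v in[("strainer",155,235),("clip",318,222),("spoon",470,242),("spoonend",472,287),("katori",384,157),("jar",320,138),("mill",258,148)]:print(n,ray(c,u,v,.03))
E
```

```text
knob [ 0.51762047 -0.20705761  0.095     ] pivot [ 0.6287433  -0.18011189  0.069     ] dist 0.11434314911718696
lidc [ 0.56345806 -0.19076525  0.067     ] 0.06614874739829676
[array([0.48438457, 0.2450143 , 0.032     ]), array([0.49107019, 0.19510026, 0.032     ]), array([0.49886872, 0.14680805, 0.032     ])] [[ 0.00668562 -0.04991404  0.        ]
 [ 0.00779852 -0.04829221  0.        ]]
ramekin [0.58904715 0.21136512 0.075     ] box left edge [ 0.56340453 -0.10972118  0.055     ] bottom [ 0.48668741 -0.18621906  0.03      ]
[[ 9.50239625e-01  3.11519777e-01 -2.88759227e-04]
 [ 3.11519780e-01 -9.50237966e-01  1.79849658e-03]
 [ 2.85877271e-04 -1.79895692e-03 -9.99998341e-01]]
strainer [0.50503042 0.45899054 0.03      ]
clip [ 0.55191204 -0.00169844  0.03      ]
spoon [ 0.50377699 -0.43546109  0.03      ]
spoonend [ 0.37769434 -0.43661188  0.03      ]
katori [ 0.74782527 -0.19136726  0.03      ]
jar [ 0.80123314 -0.0028023   0.03      ]
mill [0.76652889 0.17827188 0.03      ]
```

Emit:
{"op": "drive_tool", "data": {"moves": [[[0,0,0.078],[0,0,0],0],[[0,0,0],[0.04,-0.039,0],0],[[0,0,0],[0.04,-0.039,0],0],[[0,0,0],[0.04,-0.039,0],0],[[0,0,0],[0.04,-0.039,0],0]], "grip_force": 20}}

```text
time: 0.78
eef_pos: [0.3295, -0.4502, 0.248]
tcp_rot: [0.993, 0.119, 0.0, -0.0]
contact_force: [0.5, -0.6, 0.3]
opening: 0.003
finger_force: 0.0
```

Emit:
{"op": "drive_tool", "data": {"moves": [[[0,0,0],[0.04,-0.039,0],0],[[0,0,0],[0.04,-0.039,0],0],[[0,0,0],[0.04,-0.039,0],0],[[0,0,0],[0.04,-0.039,0],0],[[0,0,0],[0,0,0],0]]}}

```text
time: 1.4
eef_pos: [0.4486, -0.2595, 0.248]
tcp_rot: [0.993, 0.122, -0.0, -0.0]
contact_force: [-0.6, -0.5, -0.1]
opening: 0.0
finger_force: 0.0
```

Emit:
{"op": "drive_tool", "data": {"moves": [[[0,0,0],[0.04,-0.0375,0],0],[[0,0,0],[0.04,-0.0375,0],0],[[0,0,0],[0,0,0.05],0],[[0,0,0],[0,0,0.05],0],[[0,0,0],[0,0,0],0]]}}

```text
time: 2.02
eef_pos: [0.5041, -0.1699, 0.1436]
tcp_rot: [0.993, 0.119, -0.004, -0.003]
contact_force: [0.3, 0.2, 0.9]
opening: 0.001
finger_force: 0.0
```

Emit:
{"op": "drive_tool", "data": {"moves": [[[0,0,0],[0,0,0.03],0],[[0,0,0],[0,0,0.02],0],[[0,0,0],[0,0,0.003],0],[[0,0,0],[0,0,0],0]]}}

```text
time: 2.52
eef_pos: [0.5084, -0.1719, 0.0973]
tcp_rot: [0.993, 0.119, 0.001, 0.001]
contact_force: [1.0, 0.7, 0.6]
opening: -0.002
finger_force: 0.0
```

```bash
python3 - <<'E'
from h import *
import cv2
o=[]
for n,(u0,v0) in(("top",(345,160)),("scene",(250,110))):
    a=ctrl.read_camera(n)["image"][:,:,::-1]
    o.append(cv2.resize(a[v0:v0+100,u0:u0+100],None,fx=4,fy=4,interpolation=cv2.INTER_CUBIC))
cv2.imwrite("pics/p1.png",cv2.convertScaleAbs(np.hstack(o),alpha=1.6))
E
```

```text
(no output)
```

View pics/p1.png

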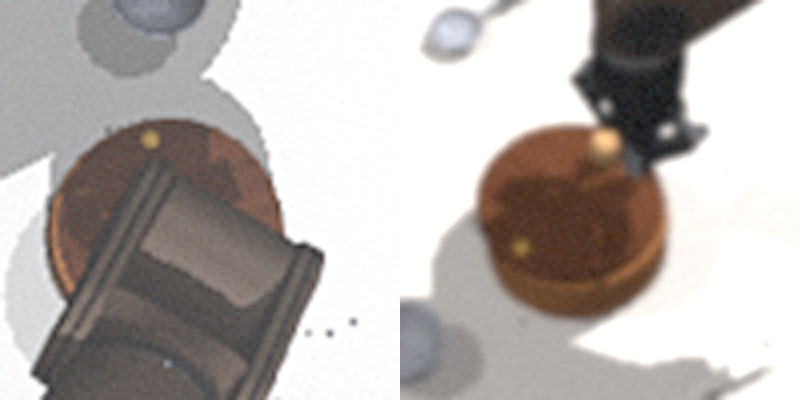

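The closed tips stand just beside the knob on its +y side. Now I'll push along the arc.

Emit:
{"op": "drive_tool", "data": {"moves": [[[0,0,0],[0,0.004,0.002],0],[[0,0,0],[0,0.003,0],0],[[0,0,0],[0,0.003,0],0],[[0,0,-0.03],[-0.0008,0.0034,0],0],[[0,0,-0.03],[-0.0008,0.0034,0],0]]}}

```text
time: 3.25
eef_pos: [0.51, -0.1876, 0.0933]
tcp_rot: [0.989, 0.15, 0.0, -0.0]
contact_force: [1.3, 0.3, -0.4]
opening: 0.001
finger_force: 0.3
```

Emit:
{"op": "drive_tool", "data": {"moves": [[[0,0,-0.04],[-0.001,0.0046,0],0],[[0,0,-0.04],[-0.001,0.0046,0],0],[[0,0,-0.04],[-0.001,0.0046,0],0],[[0,0,-0.04],[-0.001,0.0046,0],0],[[0,0,-0.04],[-0.001,0.0046,0],0]]}}

```text
time: 3.88
eef_pos: [0.5137, -0.2107, 0.0932]
tcp_rot: [0.969, 0.248, -0.0, -0.0]
contact_force: [0.3, 1.5, -0.5]
opening: 0.002
finger_force: 0.3
```

```bash
python3 - <<'E'
from h import *
import cv2
o=[]
for n,(u0,v0) in(("top",(345,160)),("scene",(250,110))):
    a=ctrl.read_camera(n)["image"][:,:,::-1]
    o.append(cv2.resize(a[v0:v0+100,u0:u0+100],None,fx=4,fy=4,interpolation=cv2.INTER_CUBIC))
cv2.imwrite("pics/p2.png",cv2.convertScaleAbs(np.hstack(o),alpha=1.6))
E
```

```text
(no output)
```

View pics/p2.png

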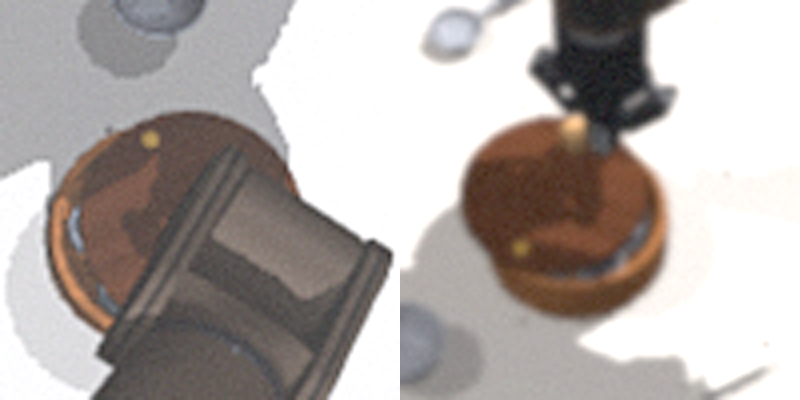

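The lid is swinging, with contact at about 1.5 N and the tip still square behind the knob. I'll continue the arc.

Emit:
{"op": "drive_tool", "data": {"moves": [[[0,0,-0.05],[-0.0013,0.0057,0],0],[[0,0,-0.05],[-0.0013,0.0057,0],0],[[0,0,-0.05],[-0.0013,0.0057,0],0],[[0,0,-0.05],[-0.0013,0.0057,0],0],[[0,0,-0.05],[-0.0013,0.0057,0],0]]}}

```text
time: 4.6
eef_pos: [0.5243, -0.2376, 0.0931]
tcp_rot: [0.93, 0.366, -0.0, -0.0]
contact_force: [0.4, 0.1, -0.6]
opening: -0.003
finger_force: 0.3
```

Emit:
{"op": "drive_tool", "data": {"moves": [[[0,0,-0.05],[-0.0013,0.0057,0],0],[[0,0,-0.05],[-0.0013,0.0057,0],0],[[0,0,-0.05],[-0.0013,0.0057,0],0],[[0,0,-0.05],[-0.0013,0.0057,0],0],[[0,0,-0.05],[-0.0013,0.0057,0],0]]}}

```text
time: 5.22
eef_pos: [0.5413, -0.2612, 0.0931]
tcp_rot: [0.877, 0.48, -0.0, -0.001]
contact_force: [-0.8, 0.6, 0.3]
opening: 0.001
finger_force: 0.3
```

Emit:
{"op": "drive_tool", "data": {"moves": [[[0,0,-0.05],[-0.0013,0.0057,0],0],[[0,0,-0.05],[-0.0013,0.0057,0],0],[[0,0,-0.05],[-0.0013,0.0057,0],0],[[0,0,-0.05],[-0.0013,0.0057,0],0],[[0,0,-0.05],[-0.0013,0.0057,0],0]]}}

```text
time: 5.85
eef_pos: [0.5637, -0.28, 0.0931]
tcp_rot: [0.811, 0.585, -0.0, -0.001]
contact_force: [0.2, 0.3, -0.0]
opening: 0.0
finger_force: 0.3
```

Emit:
{"op": "drive_tool", "data": {"moves": [[[0,0,-0.05],[-0.0013,0.0057,0],0],[[0,0,-0.05],[-0.0013,0.0057,0],0],[[0,0,-0.05],[-0.0013,0.0057,0],0],[[0,0,-0.05],[-0.0013,0.0057,0],0],[[0,0,-0.05],[-0.0013,0.0057,0],0]]}}

```text
time: 6.48
eef_pos: [0.59, -0.2926, 0.093]
tcp_rot: [0.732, 0.682, -0.0, -0.001]
contact_force: [-0.2, -0.1, 0.4]
opening: 0.002
finger_force: 0.3
```

Emit:
{"op": "drive_tool", "data": {"moves": [[[0,0,-0.04],[-0.001,0.0045,0],0],[[0,0,-0.04],[-0.001,0.0045,0],0],[[0,0,-0.02],[-0.0005,0.0023,0],0],[[0,0,0],[0,0,0],0]]}}

```text
time: 6.98
eef_pos: [0.6013, -0.2957, 0.0932]
tcp_rot: [0.697, 0.717, -0.0, -0.0]
contact_force: [-1.0, 0.4, -0.6]
opening: 0.004
finger_force: 0.0
```

```bash
python3 - <<'E'
from h import *
import cv2
o=[]
for n,(u0,v0) in(("top",(360,150)),("scene",(230,80))):
    a=ctrl.read_camera(n)["image"][:,:,::-1]
    o.append(cv2.resize(a[v0:v0+120,u0:u0+100],None,fx=4,fy=4,interpolation=cv2.INTER_CUBIC))
cv2.imwrite("pics/p3.png",cv2.convertScaleAbs(np.hstack(o),alpha=1.6))
E
```

```text
(no output)
```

View pics/p3.png

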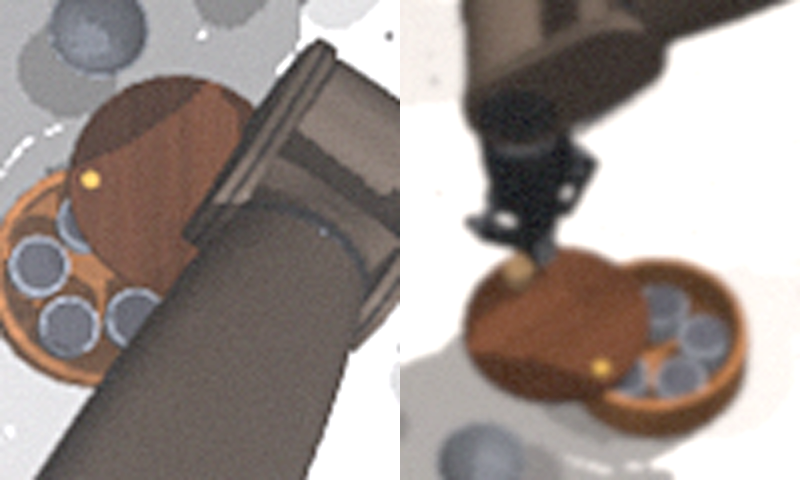

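The lid is nearly a quarter turn open, with the bowls showing. I'll back off from the knob, rise, and check the angle.

Emit:
{"op": "drive_tool", "data": {"moves": [[[0,0,0],[0,-0.01,0],0],[[0,0,0],[0,-0.02,0],0],[[0,0,0],[0,-0.01,-0.04],0],[[0,0,0],[0,0,-0.05],0],[[0,0,0],[0,-0.05,-0.02],0]]}}

```text
time: 7.7
eef_pos: [0.5132, -0.2995, 0.208]
tcp_rot: [0.696, 0.718, 0.0, 0.004]
contact_force: [0.3, -0.1, 0.7]
opening: 0.002
finger_force: 0.0
```

```bash
python3 - <<'E'
from h import *
import cv2
o=[]
for n,(u0,v0) in(("top",(360,150)),("scene",(230,80))):
    a=ctrl.read_camera(n)["image"][:,:,::-1]
    o.append(cv2.resize(a[v0:v0+120,u0:u0+100],None,fx=4,fy=4,interpolation=cv2.INTER_CUBIC))
cv2.imwrite("pics/p4.png",cv2.convertScaleAbs(np.hstack(o),alpha=1.6))
E
```

```text
(no output)
```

View pics/p4.png

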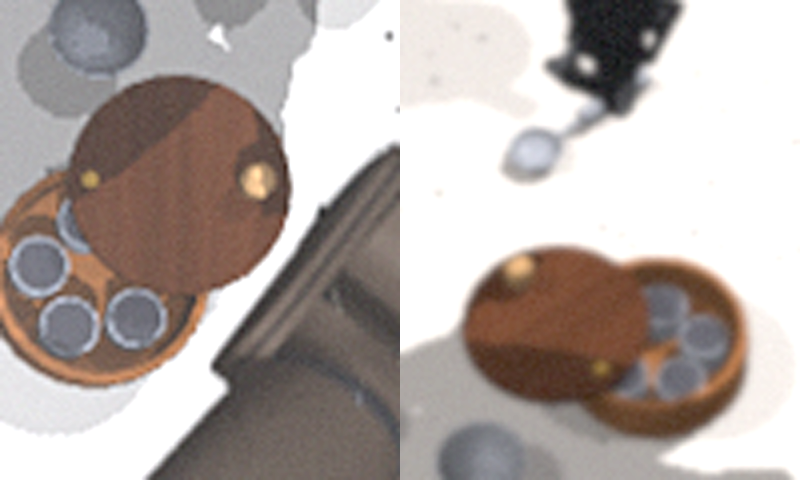

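The lid stays open at about 1.45 rad: the knob is at (258,181) and the pin at (90,180), against the box centre near (101,275). Nothing else has moved. Next is the button.

Emit:
{"op": "drive_tool", "data": {"moves": [[[0,0,0],[0.055,-0.001,0],0],[[0,0,0],[0.055,-0.001,0],0],[[0,0,0],[0.055,-0.001,0],0],[[0,0,0],[0.055,-0.001,0],0],[[0,0,0],[0.055,-0.001,0],0]]}}

```text
time: 8.43
eef_pos: [0.4981, -0.0216, 0.2028]
tcp_rot: [0.697, 0.717, 0.0, -0.0]
contact_force: [0.6, -0.3, -0.5]
opening: 0.002
finger_force: 0.0
```

Emit:
{"op": "drive_tool", "data": {"moves": [[[0,0,0],[0.055,-0.001,0],0],[[0,0,0],[0.055,-0.001,0],0],[[0,0,0],[0.055,-0.001,0],0],[[0,0,0],[0.055,-0.001,0],0],[[0,0,0],[0,0,0],0]]}}

```text
time: 9.05
eef_pos: [0.4874, 0.1995, 0.2026]
tcp_rot: [0.695, 0.719, -0.0, -0.001]
contact_force: [1.5, -0.6, -0.3]
opening: 0.001
finger_force: 0.0
```

```bash
python3 - <<'E'
from h import *
s=ctrl.get_state();p=s["eef_pos"];M=Ro.from_quat(s["tcp_rot"]).as_matrix()
print(p,M.T@(np.array([.4844,.2450,.17])-p),M,s["qpos"])
E
```

```text
[0.48744898 0.19946194 0.20263397] [ 0.04559622 -0.00150465  0.0326605 ] [[-3.31916874e-02  9.99448532e-01 -9.71982838e-04]
 [ 9.99448853e-01  3.31922017e-02  5.17838947e-04]
 [ 5.49815626e-04 -9.54259184e-04 -9.99999394e-01]] [1.95326072e-01 1.93920423e-03 1.98131349e+00 7.60125971e-04
 1.15919306e+00 1.61823611e-01]
```

Emit:
{"op": "drive_tool", "data": {"moves": [[[0,0,0],[0.0456,-0.0015,0],0],[[0,0,0],[0,0,0.04],0],[[0,0,0],[0,0,0.04],0],[[0,0,0],[0,0,0.04],0],[[0,0,0],[0,0,0],0]]}}

```text
time: 9.68
eef_pos: [0.4828, 0.2401, 0.0794]
tcp_rot: [0.698, 0.716, -0.004, -0.002]
contact_force: [0.2, -0.1, 0.2]
opening: 0.0
finger_force: 0.0
```

```bash
python3 - <<'E'
from h import *
import cv2
s=ctrl.get_state();p=s["eef_pos"];print(p)
o=[]
for n,(u0,v0) in(("top",(190,160)),("scene",(330,180))):
    a=ctrl.read_camera(n)["image"][:,:,::-1]
    o.append(cv2.resize(a[v0:v0+110,u0:u0+100],None,fx=4,fy=4,interpolation=cv2.INTER_CUBIC))
cv2.imwrite("pics/p5.png",cv2.convertScaleAbs(np.hstack(o),alpha=1.2))
E
```

```text
[0.48282168 0.24011296 0.07940278]
```

View pics/p5.png

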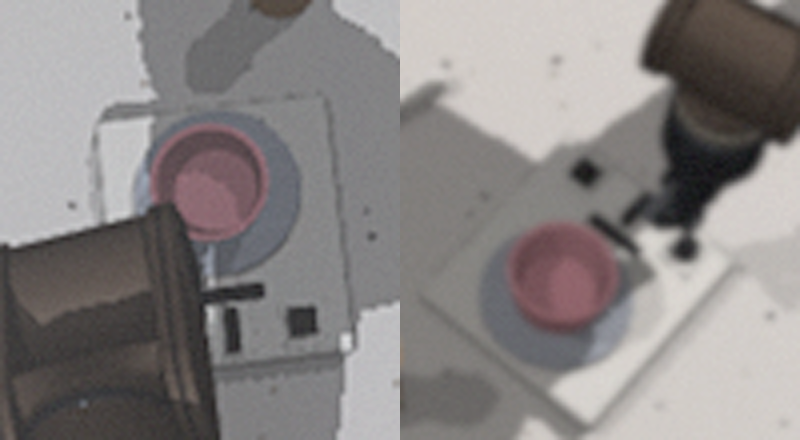

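Emit:
{"op": "drive_tool", "data": {"moves": [[[0,0,0],[0,0,0.01],0],[[0,0,0],[0,0,0],0]]}}

```text
time: 10.02
eef_pos: [0.4861, 0.2419, 0.0739]
tcp_rot: [0.697, 0.717, 0.0, 0.0]
contact_force: [0.3, 0.5, -0.6]
opening: 0.001
finger_force: 0.0
```

```bash
python3 - <<'E'
from h import *
s=ctrl.get_state();p=s["eef_pos"];M=Ro.from_quat(s["tcp_rot"]).as_matrix()
c=ctrl.read_camera("scene");print(p,"scene key",ray(c,400.9,241.6,.032),M.T@(np.array([.4844,.2450,.049])-p))
E
```

```text
[0.48608394 0.24187044 0.0738749 ] scene key [0.48615116 0.25009986 0.032     ] [ 0.00317038 -0.00161651  0.0248742 ]
```

Emit:
{"op": "drive_tool", "data": {"moves": [[[0,0,0],[0.005,-0.001,0.008],0],[[0,0,0],[0,0,0.008],0],[[0,0,0],[0,0,0.004],0],[[0,0,0],[0,0,0],0]]}}

```text
time: 10.58
eef_pos: [0.4842, 0.2468, 0.0526]
tcp_rot: [0.697, 0.717, -0.001, -0.0]
contact_force: [0.9, 0.5, -0.7]
opening: 0.002
finger_force: 0.0
```

Emit:
{"op": "drive_tool", "data": {"moves": [[[0,0,0],[0,0,0.003],0],[[0,0,0],[0,0,0.002],0],[[0,0,0],[0,0,0.002],0],[[0,0,0],[0,0,0.001],0],[[0,0,0],[0,0,0],0]]}}

```text
time: 11.2
eef_pos: [0.4848, 0.2469, 0.0456]
tcp_rot: [0.697, 0.717, 0.0, 0.0]
contact_force: [0.2, -0.2, 2.7]
opening: -0.005
finger_force: 1.4
```

Emit:
{"op": "drive_tool", "data": {"moves": [[[0,0,0],[0,0,0.001],0],[[0,0,0],[0,0,0.0007],0],[[0,0,0],[0,0,0],0],[[0,0,0],[0,0,0],0]]}}

```text
time: 11.7
eef_pos: [0.4848, 0.2469, 0.0438]
tcp_rot: [0.697, 0.717, 0.0, 0.0]
contact_force: [-0.7, -1.2, 4.4]
opening: 0.005
finger_force: 2.1
```

The force is 4.4 N at about 5.2 mm of travel, so the key is pressed. Withdrawing.

Emit:
{"op": "drive_tool", "data": {"moves": [[[0,0,0],[0,0,-0.005],0],[[0,0,0],[0,0,-0.01],0],[[0,0,0],[0,0,-0.04],0],[[0,0,0],[0,0,-0.05],0],[[0,0,0],[0,0,-0.05],0]]}}

```text
time: 12.32
eef_pos: [0.484, 0.2468, 0.1999]
tcp_rot: [0.697, 0.717, -0.0, -0.0]
contact_force: [-0.3, 0.0, -0.2]
opening: 0.002
finger_force: 0.0
```

Emit:
{"op": "drive_tool", "data": {"moves": [[[0,0,0],[-0.05,0,-0.02],0],[[0,0,0],[-0.05,0,0],0],[[0,0,0],[-0.05,0,0],0],[[0,0,0],[0,0,0],0],[[0,0,0],[0,0,0],0]]}}

```text
time: 12.95
eef_pos: [0.4886, 0.0971, 0.2186]
tcp_rot: [0.697, 0.717, 0.0, -0.0]
contact_force: [0.3, 0.5, 1.0]
opening: -0.0
finger_force: 0.0
```

```bash
python3 - <<'E'
from h import *
import cv2
a=ctrl.read_camera("top")["image"][:,:,::-1]
cv2.imwrite("pics/p6.png",cv2.convertScaleAbs(cv2.resize(a[110:300,130:490],None,fx=2.2,fy=2.2,interpolation=cv2.INTER_CUBIC),alpha=1.4))
E
```

```text
(no output)
```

View pics/p6.png

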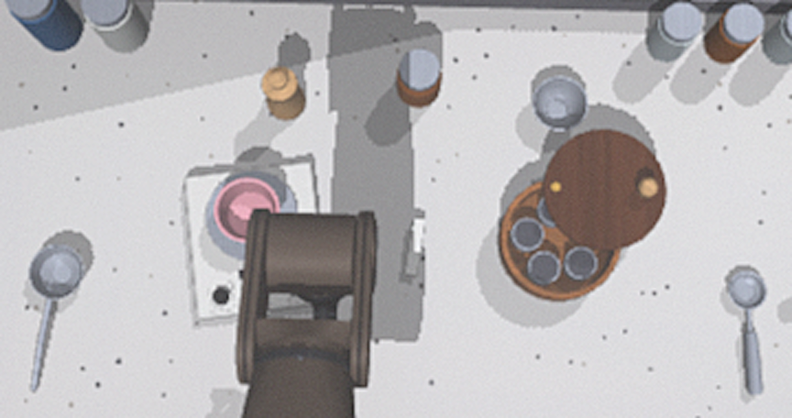

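The lid is still open, with its knob at (649,187). The round key at (221,295) is clear of the robot, and everything else is where it was. Handing in.

```bash
python3 -c "
from plant import ctrl
print(ctrl.sign_off())"
```

```text
the job is handed in; nothing more can be done
None
```

I pushed the lid open to about 1.45 rad and it stayed there. I then pressed the round button about 5 mm (4.4 N), released it and withdrew, disturbed nothing else that I could see in the last picture, and handed the job in; no verdict was returned.

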